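# Tip rinsed clay beads out of the mesh basket and leave it to drain

### The job

Lift the mesh rinse basket by its handle without spilling, bring it to the round white drying dish and tip it so that all four clay beads roll out through the notched spout in its rim, from close above, into the dish. Then set the empty basket down centred, upright and steady on the two narrow bars of the drain stand and let go. Do not shove the dish, and do not knock over or push aside the glassware and the vial standing about.

Things in the scene. Friction and masses are not known exactly. Their poses are not given: they have to be found in the camera images.
- basket: Rectangular steel wire-mesh rinse basket, 104 (x) by 94 (y) mm, walls 34 mm high, 0.13 to 0.21 kg. Origin: centre of its flat underside; z up. A notch 43 mm wide in the +x wall holds the spout. The floor is level from x = -50 to 0 mm, then rises 10 degrees over its whole width to the lip, so the beads stay in while the basket is about level. Two oblique plates guide them to the notch.
- basket_grip (a point): Centre of the flat-sided grip bar of the basket's rigid arched handle, 100 mm above the underside (basket frame 0, 0, +100 mm; axes as the basket's). The bar runs along y: 12 mm thick (x), 80 mm long (y), 18 mm high; wire legs at y = +-46 mm. The basket's weight lies nearly under it.
- basket_lip (a point): Middle of the spout's lip, where the beads leave (basket frame +62, 0, +15 mm). Tipped spout-down by about 45 degrees the basket empties itself in about a second; the beads land some 10 to 30 mm beyond the lip.
- bead_0_center (a point): Centre of clay bead 1 of 4: a plain round ball 17 mm across, 10 g, that starts on the basket's floor.
- bead_1_center (a point): Centre of clay bead 2 of 4: a plain round ball 17 mm across, 10 g, that starts on the basket's floor.
- bead_2_center (a point): Centre of clay bead 3 of 4: a plain round ball 17 mm across, 10 g, that starts on the basket's floor.
- bead_3_center (a point): Centre of clay bead 4 of 4: a plain round ball 17 mm across, 10 g, that starts on the basket's floor.
- dish: Round white ceramic drying dish, loose, 0.3 kg: 116 mm across at the rim, 28 mm high, wall 4 mm, flat inner floor 4 mm up and about 98 mm across. Origin: centre of its underside.
- stand: Drain stand, fixed to the table: a grey plate 130 (x) by 90 (y) by 8 mm with two parallel round steel bars of 6 mm along its x axis, their centrelines at y = +-23 mm, level and straight for 92 mm (x = -46 to +46 mm), tops 63 mm above the table. Origin: centre of the plate's underside.
- stand_top (a point): Point midway between the two bars at the height of their tops (63 mm); the basket's underside centre belongs here, the basket turned any way round. Axes as the stand's: x along the bars.
- flask: Bystander: round glass flask with a long upright neck, 101 x 99 mm at the bulb, 146 mm tall, standing loose close behind the drying dish on one side (left or right). Origin: centre of its underside.
- low_dish: Bystander: clear flat petri dish, 94 mm across, 16 mm high, loose, close behind the drying dish on the side where the flask is not. Origin: centre of its underside.
- erlenmeyer: Bystander: conical glass flask, 74 mm across at the foot, 129 mm tall, loose, in front of the basket's spout. Origin: centre of its underside.
- vial: Bystander: small brown screw-cap vial, 38 mm across, 67 mm tall, loose, beside the drain stand. Origin: centre of its underside.
- bead_0: Clay bead 1 as a body (its origin lies on its surface and turns as it rolls; use its centre point).
- bead_1: Clay bead 2 as a body (its origin lies on its surface and turns as it rolls; use its centre point).
- bead_2: Clay bead 3 as a body (its origin lies on its surface and turns as it rolls; use its centre point).
- bead_3: Clay bead 4 as a body (its origin lies on its surface and turns as it rolls; use its centre point).
Not all that is in view belongs to the job. What is shaped like the basket but yellow is not meant.

How it is judged:
By the outcome, as a careful person would: the job done as asked, in the order asked, and still so for the second after the job is handed in, with the robot touching nothing.
It also fails if it takes over 64 s, if anything falls off the work surface, if the arm or the gripper's body presses on something with over 40 N, if the wrist force passes 120 N, or if a joint passes its speed limit or range.

### The arm

A 6-joint arm with a two-finger parallel gripper is mounted at the origin on the work surface; the furniture and walls round the work are solid. World frame = base frame: x ahead of the robot, y to its left, z up, the work surface at z = 0. Lengths are in mm, angles in rad, forces in N, time in s.
With the tool pointing down it reaches from about 400 to 925 mm from the base axis. Payload 12.5 kg.
Tool frame: the origin (TCP) lies on the front face of the gripper's body, between the roots of the fingers; the fingertips stand 78 mm ahead of it and the grasp point (between the pads) lies 59 mm ahead of it (env.nose_length is the distance from the TCP to the fingertips, in mm); z points along the fingers, y is the line along which they close (so a half turn about z gives the same grasp; the last joint's range is limited). The gripper opens to 95 mm and grips with 3 to 60 N. Pads are 20 mm wide; open, the fingers measure 119 mm over their backs; the gripper's body (75 mm by 180 mm) begins 59 mm behind the grasp point.
Start: joints at [-1.441, 0.491, 1.559, -0, 1.092, -0.106], TCP at [146.034, -607.71, 292.261] pointing down, gripper open.
Joint ranges: [-3.1, 3.1], [-0.84, 2.19], [0.05, 2.79], [-1.13, 4.28], [0.06, 2.93], [-2.69, 2.69]. Speed limits (rad/s): [2.22, 2.22, 2.79, 3.14, 3.14, 3.14].

### API

Orientations are given as [roll, pitch, yaw] about the fixed x, y, z axes, in that order (R = Rz(yaw) Ry(pitch) Rx(roll)).
In Python, from cell import env gives the robot as it stands.
- The arm moves only by the tool jog_arm, never from a script. Its argument "motion" is a list of rows, each a list of 7 numbers: the turn, a rotation vector about the tool's x, y, z in degrees, then the shift along the tool's x, y, z in mm, then the finger opening in mm, from 0 to 95.1. In form: [[wx, wy, wz, x, y, z, hand], ...]. A call has 1 to 10 rows; each row shifts and turns the commanded pose from where the row before left it, along the tool's axes as they then stand; what a row does not reach is not made up. A row lasts 1/8 s, in which the tool goes at most 62.5 mm and 10.7 degrees, less where a joint would pass 70% of its speed; a pose out of reach is approached as far as the arm can. A call is refused whole if a number of a shift passes 62.5 or a number of a turn 10.7, either way. A call with a gripper value outside its range is refused whole. The fingers move at their own pace and stop on an object; the grip force is fixed at half the most. Time passes only in rows, so rows that do not move let the fingers close. It gives the time, the measured TCP pose, the force, the opening and the grip force at its end, in the units of the state.
- env.state(): the state, without advancing time (a new reading comes with each control period).
- env.read_camera(name): name is "scene" or "top" or "wrist"; returns a dict with "color" (420x560x3 uint8, red, green, blue), "z_map" (420x560 float32, mm along the optical axis (not along the pixel's ray), 0 where there is no reading), "camera_matrix" (3x3 intrinsics, pixels), "world_to_cam" (4x4, takes a point from world to camera coordinates). Camera axes: x right, y up, looking along -z (the intrinsics and any distortion apply to the point x, -y, -z); pixel columns grow to the right and rows downward; lengths in mm; the calibration is good to about 2 mm. The wrist camera is an equidistant fisheye: a pixel r from the principal point sees the ray r / f radians off the axis. A picture is of the moment at which its call begins.
- env.job_done(): hands the job in; it is judged then, once.
Trained networks look in the newest picture that a camera, given by its name, has taken for a name from the list of things; names that differ only in an ending like _2 or _b are one class to them, and where a whole thing is asked for, a point or a joint stands for the part that bears it (a point fixed in the world has none). Each returns a list of dicts, best first, with "score" (0 to 1); they miss things now and then, are a little off and sometimes report something else, mostly with a low value. They report only what shows in the picture. A call takes as long as a camera call. They do not tell look-alikes from the thing itself.
- env.recognise(camera, thing): "location" ([column, row] in pixels, amid what is visible of it).
The state is a dict: "t": time; "joints": joint angles; "qvel": joint speeds; "tau": joint torques, N m; "eef_pos": TCP position; "tcp_rot": TCP orientation; "ft_force": force on the tool from outside, world axes, zero at the start; "moment": the same for the moment, N m; "opening": opening from 0.0 (shut) to 1.0 (fully open); "grip_force": force on a finger pad.
Only numpy, scipy, OpenCV 4.12 (cv2) and the standard library are available. Lean on these libraries where they do the work, as an engineer would, in place of code of your own. Each camera call takes 0.05 s, during which the arm holds its last target. There are 200 camera calls.

## Working session

There is one attempt and no reset: what is moved stays moved. The work goes in short steps, Python scripts to look and compute and a tool call to move; the robot and the scene stay as the last step left them, time stands still between calls to the robot, and variables do not carry over. Pictures are saved under pics/ and viewed, at most 10 in all, crops included, and the job is handed in when it is done.

Besides the shell and the picture viewer there is one more tool, called after "Request:" as name(argument=value, ...), one argument or row to a line, values as JSON. jog_arm: Moves the arm, as the interface text tells. Its arguments: {"type":"object","properties":{"motion":{"type":"array"}},"required":["motion"]}

```bash
mkdir -p pics; ls
cat > h.py <<'E'
import numpy as np, cv2
from cell import env
def px2w(c,u,v,z=None,d=None):
    """pixel->world; z: intersect plane world z; else depth"""
    K=c["camera_matrix"];T=np.linalg.inv(c["world_to_cam"])
    r=np.array([(u-K[0,2])/K[0,0],-(v-K[1,2])/K[1,1],-1.0])
    o=T[:3,3];w=T[:3,:3]@r
    if z is not None: return o+w*(z-o[2])/w[2]
    if d is None: d=c["z_map"][int(round(v)),int(round(u))]
    return o+w*d
def cloud(c):
    K=c["camera_matrix"];T=np.linalg.inv(c["world_to_cam"]);z=c["z_map"]
    v,u=np.mgrid[:z.shape[0],:z.shape[1]]
    r=np.stack([(u-K[0,2])/K[0,0],-(v-K[1,2])/K[1,1],-np.ones_like(u,float)],-1)
    P=r*z[...,None]@T[:3,:3].T+T[:3,3]; P[z==0]=np.nan
    return P
def w2px(c,p):
    K=c["camera_matrix"];q=c["world_to_cam"]@np.append(p,1)
    return K[0,2]+K[0,0]*q[0]/-q[2],K[1,2]+K[1,1]*-q[1]/-q[2]
E
python3 - <<'E'
from h import *
cs={}
for n in("scene","top"):
    c=env.read_camera(n);cs[n]=c
    cv2.imwrite(f"pics/{n}0.png",c["color"][...,::-1]); np.savez(f"{n}0.npz",**c)
    print(n,np.linalg.inv(c["world_to_cam"])[:3].round(2).tolist())
    for t in ["basket","basket_grip","basket_lip","dish","stand","stand_top","flask","low_dish","erlenmeyer","vial","bead_0_center"]:
        for r in env.recognise(n,t)[:4]:
            u,v=r["location"]; 
            print(t,round(r["score"],2),np.round([u,v]),px2w(c,u,v).round(0))
print(env.state())
E
```

```text
pics
scene [[-0.9, 0.16, -0.41, 9.48], [-0.44, -0.38, 0.81, 950.88], [-0.03, 0.91, 0.41, 594.21]]
basket 0.96 [194. 247.] [706. 118.   3.]
basket 0.8 [258. 235.] [579. -12.   5.]
basket_grip 0.83 [255. 231.] [601. -38.   1.]
basket_grip 0.77 [193. 251.] [651. 191.  41.]
basket_lip 0.93 [194. 250.] [702. 125.  -1.]
basket_lip 0.61 [255. 235.] [586. -12.   2.]
dish 0.93 [332. 199.] [ 475. -346.   -0.]
stand 0.92 [226. 301.] [487. 295.   6.]
stand_top 0.88 [226. 300.] [490. 292.   7.]
stand_top 0.6 [257. 230.] [597. -41.   2.]
stand_top 0.17 [334. 201.] [ 461. -328.    5.]
flask 0.72 [277. 281.] [394. 227.  44.]
flask 0.71 [323. 181.] [ 512. -359.   56.]
low_dish 0.61 [293. 217.] [ 537. -164.    2.]
erlenmeyer 0.73 [298. 236.] [428.  35.  54.]
erlenmeyer 0.42 [254. 234.] [593. -19.   2.]
vial 0.86 [276. 280.] [397. 225.  44.]
top [[0.02, 0.99, -0.1, 367.0], [-1.0, 0.02, 0.0, 7.42], [0.0, 0.1, 1.0, 1260.71]]
basket 0.81 [236. 154.] [689. 148.   3.]
basket 0.67 [283. 191.] [574.  -3.  -5.]
basket_grip 0.88 [232. 152.] [691. 159.  10.]
basket_grip 0.79 [279. 182.] [581.  10. 110.]
basket_l
[... 462 characters left out ...]
-2.  -2.]
{'t': 1.2, 'joints': array([-1.44058617e+00,  4.90894699e-01,  1.55889375e+00, -3.29713624e-05,
        1.09168128e+00, -1.05582021e-01]), 'qvel': array([ 8.23691554e-04,  3.57659915e-04,  2.44223780e-04, -1.54974953e-06,
       -1.79213789e-03,  8.24317062e-04]), 'tau': array([-1.26735890e-04, -6.12478423e+01, -2.58429426e+01,  6.93023857e-02,
        4.45406791e-02, -8.95266794e-06]), 'eef_pos': array([ 146.03779922, -607.71476027,  292.26639217]), 'tcp_rot': array([3.14147350e+00, 4.20521402e-05, 2.35807375e-01]), 'ft_force': array([ 0.31066345, -0.13017288,  0.20249444]), 'moment': array([ 0.02037114, -0.00134233,  0.01602965]), 'grip_force': 0.0, 'opening': 1.0007081620099385}
```

Run:
```python
import cv2
t=cv2.imread("pics/top0.png")[110:290,150:450]
cv2.imwrite("pics/topc.png",cv2.resize(t,(800,480),interpolation=cv2.INTER_CUBIC))
s=cv2.imread("pics/scene0.png")[140:340,130:400]
cv2.imwrite("pics/scenec.png",cv2.resize(s,(800,592),interpolation=cv2.INTER_CUBIC))
```

```text
(no output)
```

View pics/topc.png

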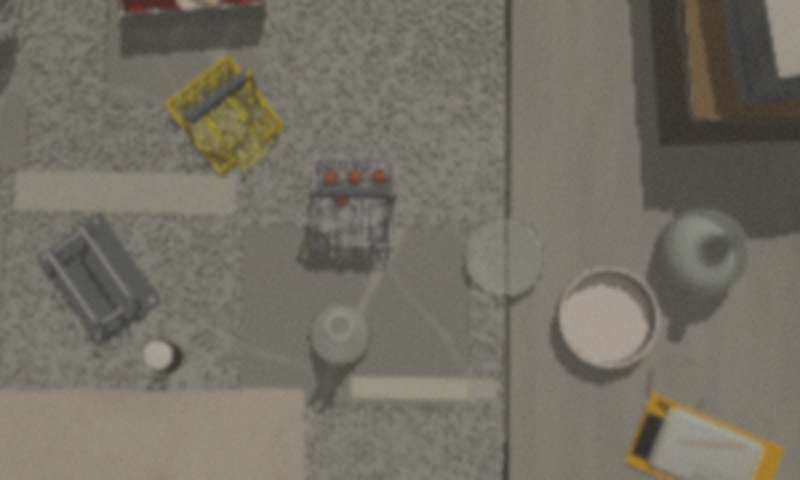

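View pics/scenec.png

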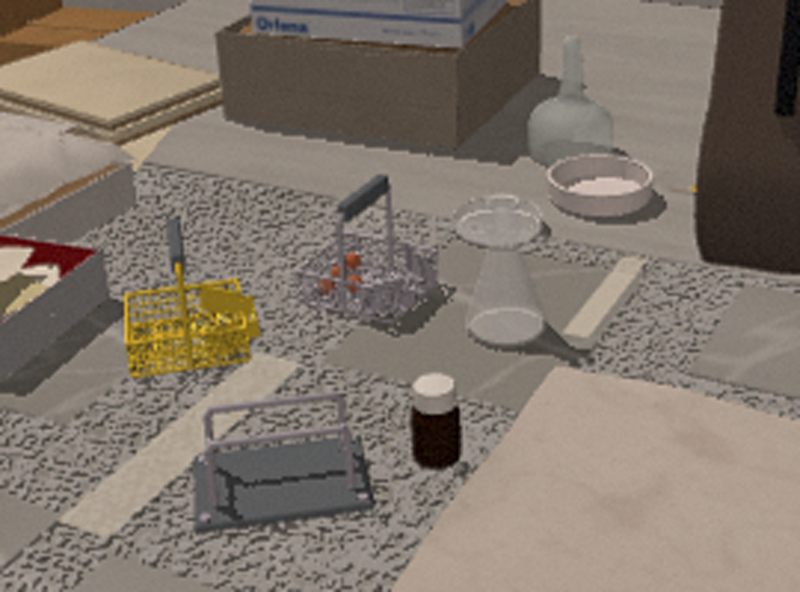

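Run:
```python
from h import *
c=dict(np.load("top0.npz"));P=cloud(c);I=c["color"]
g=lambda cx,cy:(150+cx/2.667,110+cy/2.667)
for n,u0,z in[("dish",(609,318),28),("handleL",(314,190),109),("handleR",(395,193),109),("erl neck",(339,325),129),("erl foot",(335,345),0),("flask neck",(716,247),146),("flask bulb",(705,255),50),("low",(503,258),16),("vial",(158,355),67),("stA",(47,262),63),("stA2",(95,338),63),("stB",(98,222),63),("stB2",(153,297),63)]:
    print(n,px2w(c,*g(*u0),z=z).round(0))
def reg(x,y,r,z0,z1):
    m=(np.hypot(P[...,0]-x,P[...,1]-y)<r)&(P[...,2]>z0)&(P[...,2]<z1);return P[m]
def circ(Q):
    A=np.c_[2*Q[:,:2],np.ones(len(Q))];s=np.linalg.lstsq(A,(Q[:,:2]**2).sum(1),rcond=None)[0]
    return s[:2].round(1),np.sqrt(s[2]+s[:2]@s[:2]).round(1)
for n,a in dict(dishrim=(465,-315,75,20,40),handle=(580,0,75,90,125),flask=(530,-385,70,30,70),neck=(530,-385,70,100,170),low=(540,-175,60,10,25),vial=(405,205,40,55,80),bars=(485,290,70,50,75),plate=(485,290,90,5,20),erl=(440,10,60,100,140)).items():
    Q=reg(*a)
    if len(Q)<5: print(n,len(Q));continue
    m=(Q.min(0)+Q.max(0))/2; w,V=np.linalg.eigh(np.cov(Q[:,:2].T))
    print(n,len(Q),"mean",Q.mean(0).round(0),"mid",m.round(0),"ext",(Q.max(0)-Q.min(0)).round(0),"ang",np.degrees(np.arctan2(V[1,1],V[0,1])).round(1),np.sqrt(w).round(1),circ(Q))
```

```text
dish [ 456. -296.   28.]
handleL [583.  42. 109.]
handleR [581. -46. 109.]
erl neck [436.  12. 129.]
erl foot [420.  17.   0.]
flask neck [ 524. -379.  146.]
flask bulb [ 528. -400.   50.]
low [ 524. -176.   16.]
vial [403. 211.  67.]
stA [504. 339.  63.]
stA2 [420. 282.  63.]
stB [550. 284.  63.]
stB2 [467. 220.  63.]
dishrim 212 mean [ 471. -319.   28.] mid [ 466. -313.   29.] ext [128. 145.  19.] ang 148.7 [36.7 41.4] (array([ 465. , -305.9]), np.float64(57.1))
handle 146 mean [582.   1. 106.] mid [582.   1. 103.] ext [12. 93. 23.] ang 90.7 [ 3.6 25.2] (array([586.8,   1.4]), np.float64(25.9))
flask 692 mean [ 528. -389.   57.] mid [ 528. -385.   50.] ext [103. 125.  40.] ang -165.4 [24.6 27.2] (array([ 529.8, -394.8]), np.float64(37.2))
neck 85 mean [ 531. -396.  131.] mid [ 532. -398.  126.] ext [21. 20. 48.] ang -155.6 [4.8 5.9] (array([ 531.6, -398.1]), np.float64(8.0))
low 65 mean [ 534. -179.   16.] mid [ 529. -178.   16.] ext [92. 94. 11.] ang 120.8 [29.4 35.5] (array([ 527.4, -177.3]), np.float64(46.3))
vial 101 mean [402. 212.  66.] mid [403. 212.  65.] ext [30. 29. 17.] ang 46.5 [8.3 8.4] (array([402.5, 212.5]), np.float64(11.7))
bars 145 mean [489. 294.  62.] mid [490. 295.  60.] ext [111. 103.  17.] ang -142.4 [23.2 30.8] (array([490. , 294.1]), np.float64(38.4))
plate 910 mean [491. 293.   9.] mid [489. 286.  12.] ext [153. 161.  15.] ang -142.6 [27.1 37.4] (array([490.1, 293.2]), np.float64(46.2))
erl 54 mean [436.  13. 127.] mid [435.  12. 118.] ext [29. 28. 33.] ang -177.4 [8.9 9.2] (array([435.1,  12.7]), np.float64(12.7))
```

```bash
cat >> h.py <<'E'
from scipy.spatial.transform import Rotation as Ro
def pose(): s=env.state(); return Ro.from_euler("xyz",s["tcp_rot"]),np.array(s["eef_pos"])
def down(yawdeg): return Ro.from_euler("xyz",[180,0,yawdeg],degrees=True)
def plan(wps,start=None,smooth=True):
    """wps: list of (R,p,n,hand) or (fn(s)->(R,p),n,hand); prints rows"""
    R,p=start or pose(); rows=[]
    for w in wps:
        if callable(w[0]): f,n,h=w
        else:
            R1,p1,n,h=w;R0,p0=R,p;dv=(R0.inv()*R1).as_rotvec()
            f=lambda s,R0=R0,p0=p0,dv=dv,p1=p1:(R0*Ro.from_rotvec(dv*s),p0+(np.array(p1)-p0)*s)
        for i in range(1,n+1):
            s=i/n
            if smooth: a=s; s=0.35*a+0.65*(3*a*a-2*a**3)
            Rt,pt=f(s)
            rv=np.round((R.inv()*Rt).as_rotvec(degrees=True),1); sh=np.round(R.inv().apply(pt-p),1)
            p=p+R.apply(sh);R=R*Ro.from_rotvec(rv,degrees=True)
            rows.append([float(x)+0. for x in (*rv,*sh,h)])
    for k in range(0,len(rows),10): print("["+",".join("["+",".join(f"{x:g}" for x in r)+"]" for r in rows[k:k+10])+"]")
    return R,p
E
python3 - <<'E'
from h import *
c=dict(np.load("top0.npz"));P=cloud(c)
x,y=457,-298
for _ in range(6):
    d=np.hypot(P[...,0]-x,P[...,1]-y);m=(P[...,2]>23)&(P[...,2]<32)&(d<64)&(d>46)
    Q=P[m];s=np.linalg.lstsq(np.c_[2*Q[:,:2],np.ones(len(Q))],(Q[:,:2]**2).sum(1),rcond=None)[0];x,y=s[:2]
print("dish",x,y,np.sqrt(s[2]+x*x+y*y),len(Q))
m=(np.hypot(P[...,0]-490,P[...,1]-293)<80)&(P[...,2]>55)&(P[...,2]<68);Q=P[m][:,:2]
for a in np.radians([36,37,38,39]):
    u=np.array([np.cos(a),np.sin(a)]);n=np.array([-u[1],u[0]])
    q=Q@n; md=(q.min()+q.max())/2; A=q[q>md];B=q[q<md]; l=Q@u
    print(np.degrees(a),A.std(),B.std(),A.mean()-B.mean(),"centre",((A.mean()+B.mean())/2*n+(l.min()+l.max())/2*u).round(1),l.max()-l.min())
plan([(down(90.7),[582,1,260],17,95)])
E
```

```text
dish 457.09536233102625 -294.0059890940084 55.33778364264288 168
36.0 1.8284092216303978 1.664225264190471 45.97497341591783 centre [491.9 295.3] 101.66891185824579
37.0 1.803138877979648 1.6399306874669923 45.972039858958254 centre [491.9 295.4] 102.26258148846944
38.0 1.9262097332648953 1.7676331127979408 45.955102773316476 centre [491.9 295.4] 103.02535766270887
39.0 2.1724280108214407 2.0185584081084644 45.92416731819289 centre [491.9 295.4] 103.77006001743416
[[0,0,-2.1,15.3,-13.3,0.9,95],[0,0,-3,22.8,-18.2,1.2,95],[0,0,-3.8,29.9,-21.6,1.6,95],[0,0,-4.5,36.9,-23,1.9,95],[0,0,-5,43.3,-22.6,2.1,95],[0,0,-5.5,48.9,-20.2,2.3,95],[0,0,-5.7,53.5,-16.3,2.4,95],[0,0,-6,56.6,-11.3,2.4,95],[0,0,-6,58.1,-5.4,2.5,95],[0,0,-6,57.7,0.7,2.5,95]]
[[0,0,-5.7,55.5,6.6,2.4,95],[0,0,-5.5,51.7,11.4,2.3,95],[0,0,-5,46.5,15,2.1,95],[0,0,-4.5,40,16.9,1.9,95],[0,0,-3.8,32.8,17,1.6,95],[0,0,-3,24.9,15.1,1.2,95],[0,0,-2.1,16.8,11.4,0.9,95]]
```

Request:
jog_arm(
  motion=[
    [0, 0, -2.1, 15.3, -13.3, 0.9, 95],
    [0, 0, -3, 22.8, -18.2, 1.2, 95],
    [0, 0, -3.8, 29.9, -21.6, 1.6, 95],
    [0, 0, -4.5, 36.9, -23, 1.9, 95],
    [0, 0, -5, 43.3, -22.6, 2.1, 95],
    [0, 0, -5.5, 48.9, -20.2, 2.3, 95],
    [0, 0, -5.7, 53.5, -16.3, 2.4, 95],
    [0, 0, -6, 56.6, -11.3, 2.4, 95],
    [0, 0, -6, 58.1, -5.4, 2.5, 95],
    [0, 0, -6, 57.7, 0.7, 2.5, 95],
  ],
)

```text
t: 2.45
eef_pos: [415.1, -230.0, 272.6]
tcp_rot: [3.141, 0.0, 1.072]
ft_force: [-0.2, -0.8, 0.3]
opening: 0.999
grip_force: 0.0
```

Request:
jog_arm(
  motion=[
    [0, 0, -5.7, 55.5, 6.6, 2.4, 95],
    [0, 0, -5.5, 51.7, 11.4, 2.3, 95],
    [0, 0, -5, 46.5, 15, 2.1, 95],
    [0, 0, -4.5, 40, 16.9, 1.9, 95],
    [0, 0, -3.8, 32.8, 17, 1.6, 95],
    [0, 0, -3, 24.9, 15.1, 1.2, 95],
    [0, 0, -2.1, 16.8, 11.4, 0.9, 95],
  ],
)

```text
t: 3.32
eef_pos: [581.9, 2.9, 260.0]
tcp_rot: [-3.141, -0.0, 1.587]
ft_force: [-1.0, -0.5, 0.6]
opening: 0.999
grip_force: 0.0
```

Run:
```python
from h import *
c=env.read_camera("wrist");np.savez("w1.npz",**c);cv2.imwrite("pics/w1.png",c["color"][...,::-1])
T=np.linalg.inv(c["world_to_cam"]);print(T.round(2).tolist(),c["camera_matrix"].tolist(),pose()[1],env.state()["tcp_rot"],env.state()["t"])
# fisheye cloud
K=c["camera_matrix"];z=c["z_map"];v,u=np.mgrid[:420,:560];a=(u-K[0,2])/K[0,0];b=(v-K[1,2])/K[1,1];r=np.hypot(a,b)+1e-9
t=np.tan(np.minimum(r,1.4))/r;ray=np.stack([a*t,-b*t,-np.ones_like(a)],-1)
P=(ray*z[...,None])@T[:3,:3].T+T[:3,3]
m=(z>0)&(abs(P[...,0]-582)<40)&(abs(P[...,1])<80)&(P[...,2]>85)&(P[...,2]<125);Q=P[m]
m2=m&(P[...,2]>103);Q=P[m2];print(len(Q),Q.mean(0).round(1),Q.min(0).round(1),Q.max(0).round(1),np.polyfit(Q[:,1],Q[:,0],1))
```

```text
[[1.0, -0.02, -0.0, 580.76], [0.02, 0.97, 0.26, 75.73], [-0.0, -0.26, 0.97, 353.11], [0.0, 0.0, 0.0, 1.0]] [[325.19226210127806, 0.0, 278.25529151537586], [0.0, 325.19226210127806, 207.5303330137622], [0.0, 0.0, 1.0]] [582.88966532   3.87403539 259.88884602] [ 3.14114477e+00 -3.61890300e-04  1.58852159e+00] 3.375
1448 [583.3   4.5 109.1] [577.3 -36.9 103.2] [589.4  43.1 111.7] [-2.2727107e-03  5.8332463e+02]
```

View pics/w1.png

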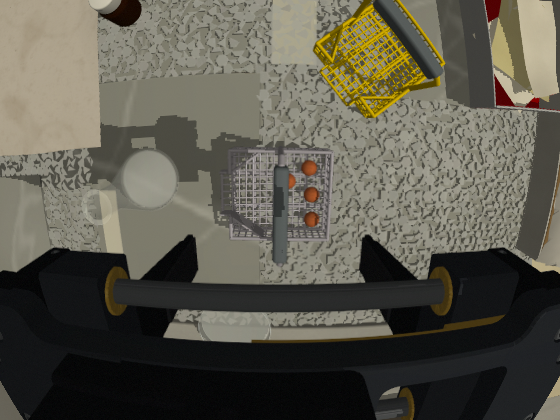

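Request:
jog_arm(
  motion=[
    [0, 0, 0.8, 0, 0, 8, 95],
    [0, 0, 0, 0, 0, 15, 95],
    [0, 0, 0, 0, 0, 20, 95],
    [0, 0, 0, 0, 0, 20, 95],
    [0, 0, 0, 0, 0, 18, 95],
    [0, 0, 0, 0, 0, 12, 95],
    [0, 0, 0, 0, 0, 7, 95],
    [0, 0, 0, 0, 0, 1, 95],
  ],
)

```text
t: 4.38
eef_pos: [581.9, 0.9, 158.7]
tcp_rot: [-3.141, 0.0, 1.569]
ft_force: [-0.5, -0.3, -0.1]
opening: 0.997
grip_force: 0.0
```

Request:
jog_arm(
  motion=[
    [0, 0, 0, 0, 0, 0, 40],
    [0, 0, 0, 0, 0, 0, 25],
    [0, 0, 0, 0, 0, 0, 16],
    [0, 0, 0, 0, 0, 0, 8],
    [0, 0, 0, 0, 0, 0, 0],
    [0, 0, 0, 0, 0, 0, 0],
    [0, 0, 0, 0, 0, 0, 0],
    [0, 0, 0, 0, 0, 0, 0],
  ],
)

```text
t: 5.38
eef_pos: [582.0, 1.0, 159.0]
tcp_rot: [-3.142, 0.0, 1.569]
ft_force: [-0.7, -0.5, -0.4]
opening: 0.214
grip_force: 0.0
```

Request:
jog_arm(
  motion=[
    [0, 0, 0, 0, 0, 0, 0],
    [0, 0, 0, 0, 0, 0, 0],
    [0, 0, 0, 0, 0, 0, 0],
    [0, 0, 0, 0, 0, 0, 0],
  ],
)

```text
t: 5.88
eef_pos: [581.9, 1.0, 158.9]
tcp_rot: [-3.141, 0.0, 1.569]
ft_force: [-0.5, 0.3, -3.1]
opening: 0.127
grip_force: 30.0
```

```bash
cat > pour.py <<'E'
from h import *
C=np.array([457,-294.]);yaw=120;a=np.radians(30);d=-np.array([np.cos(a),np.sin(a)])
def tool(th,z,lead=20):
    R=down(yaw)*Ro.from_euler("x",-th,degrees=True)
    L=np.append(C-lead*d,z); return R,L-R.apply([0,-62,144])
E
python3 - <<'E'
from pour import *
s=plan([(pose()[0],pose()[1]+[0,0,90],10,0)])
R,p=tool(0,105);print(p)
s=plan([(R,p,20,0)],s)
R,p=tool(0,60);s=plan([(R,p,6,0)],s); print(s[1])
E
```

```text
[[0,0,0,0,0,-4.8,0],[0,0,0,0,0,-7.6,0],[0,0,0,0,0,-9.7,0],[0,0,0,0,0,-11.1,0],[0,0,0,0,0,-11.8,0],[0,0,0,0,0,-11.8,0],[0,0,0,0,0,-11.1,0],[0,0,0,0,0,-9.7,0],[0,0,0,0,0,-7.6,0],[0,0,0,0,0,-4.8,0]]
[ 528.01408311 -253.          249.        ]
[[0,0,-0.7,-5.6,-1.2,0,0],[0,0,-0.9,-7.9,-1.7,0,0],[0,0,-1.2,-9.8,-2.4,0,0],[0,0,-1.3,-11.5,-3,0,0],[0,0,-1.6,-12.8,-3.7,0,0],[0,0,-1.7,-13.9,-4.4,0,0],[0,0,-1.8,-14.8,-5.2,0,0],[0,0,-1.9,-15.3,-5.9,0,0],[0,0,-2,-15.6,-6.6,0,0],[0,0,-1.9,-15.5,-7.2,0,0]]
[[0,0,-2,-15.3,-7.8,0,0],[0,0,-2,-14.9,-8.2,0,0],[0,0,-1.9,-14,-8.4,-0.1,0],[0,0,-1.8,-13.2,-8.5,0,0],[0,0,-1.7,-12,-8.3,0,0],[0,0,-1.5,-10.8,-7.9,0,0],[0,0,-1.4,-9.4,-7.2,0,0],[0,0,-1.2,-7.8,-6.4,0,0],[0,0,-0.9,-6.1,-5.2,0,0],[0,0,-0.7,-4.3,-3.8,0,0]]
[[0,0,0,0,0,4.8,0],[0,0,0,0,0,8,0],[0,0,0,0,0,9.7,0],[0,0,0,0,0,9.7,0],[0,0,0,0,0,8,0],[0,0,0,0,0,4.8,0]]
[ 528.00813527 -252.96618029  204.02211678]
```

Request:
jog_arm(
  motion=[
    [0, 0, 0, 0, 0, -4.8, 0],
    [0, 0, 0, 0, 0, -7.6, 0],
    [0, 0, 0, 0, 0, -9.7, 0],
    [0, 0, 0, 0, 0, -11.1, 0],
    [0, 0, 0, 0, 0, -11.8, 0],
    [0, 0, 0, 0, 0, -11.8, 0],
    [0, 0, 0, 0, 0, -11.1, 0],
    [0, 0, 0, 0, 0, -9.7, 0],
    [0, 0, 0, 0, 0, -7.6, 0],
    [0, 0, 0, 0, 0, -4.8, 0],
  ],
)

```text
t: 7.12
eef_pos: [582.0, 1.0, 249.4]
tcp_rot: [3.141, 0.0, 1.569]
ft_force: [0.4, -0.5, -2.4]
opening: 0.121
grip_force: 30.0
```

Request:
jog_arm(
  motion=[
    [0, 0, -0.7, -5.6, -1.2, 0, 0],
    [0, 0, -0.9, -7.9, -1.7, 0, 0],
    [0, 0, -1.2, -9.8, -2.4, 0, 0],
    [0, 0, -1.3, -11.5, -3, 0, 0],
    [0, 0, -1.6, -12.8, -3.7, 0, 0],
    [0, 0, -1.7, -13.9, -4.4, 0, 0],
    [0, 0, -1.8, -14.8, -5.2, 0, 0],
    [0, 0, -1.9, -15.3, -5.9, 0, 0],
    [0, 0, -2, -15.6, -6.6, 0, 0],
    [0, 0, -1.9, -15.5, -7.2, 0, 0],
  ],
)

```text
t: 8.38
eef_pos: [554.6, -127.0, 248.6]
tcp_rot: [-3.141, -0.0, 1.833]
ft_force: [-0.4, -0.0, -3.0]
opening: 0.126
grip_force: 30.0
```

Request:
jog_arm(
  motion=[
    [0, 0, -2, -15.3, -7.8, 0, 0],
    [0, 0, -2, -14.9, -8.2, 0, 0],
    [0, 0, -1.9, -14, -8.4, -0.1, 0],
    [0, 0, -1.8, -13.2, -8.5, 0, 0],
    [0, 0, -1.7, -12, -8.3, 0, 0],
    [0, 0, -1.5, -10.8, -7.9, 0, 0],
    [0, 0, -1.4, -9.4, -7.2, 0, 0],
    [0, 0, -1.2, -7.8, -6.4, 0, 0],
    [0, 0, -0.9, -6.1, -5.2, 0, 0],
    [0, 0, -0.7, -4.3, -3.8, 0, 0],
  ],
)

```text
t: 9.62
eef_pos: [527.8, -253.5, 248.9]
tcp_rot: [-3.141, -0.0, 2.095]
ft_force: [0.0, 0.0, -2.3]
opening: 0.125
grip_force: 30.0
```

```bash
cat >> h.py <<'E'
def fcloud(c):
    T=np.linalg.inv(c["world_to_cam"]);K=c["camera_matrix"];z=c["z_map"];v,u=np.mgrid[:420,:560];a=(u-K[0,2])/K[0,0];b=(v-K[1,2])/K[1,1];r=np.hypot(a,b)+1e-9
    t=np.tan(np.minimum(r,1.4))/r;P=(np.stack([a*t,-b*t,-np.ones_like(a)],-1)*z[...,None])@T[:3,:3].T+T[:3,3];P[z==0]=np.nan
    return P
def circle(P,x,y,z0,z1,r0,r1):
    for _ in range(8):
        d=np.hypot(P[...,0]-x,P[...,1]-y);Q=P[(P[...,2]>z0)&(P[...,2]<z1)&(d<r1)&(d>r0)]
        s=np.linalg.lstsq(np.c_[2*Q[:,:2],np.ones(len(Q))],(Q[:,:2]**2).sum(1),rcond=None)[0];x,y=s[:2]
    return np.round([x,y,np.sqrt(s[2]+x*x+y*y)],1),len(Q)
E
python3 - <<'E'
from h import *
w=env.read_camera("wrist");s=env.read_camera("scene");np.savez("w2.npz",**w)
W=w["color"];S=cv2.resize(s["color"][150:290,240:430],(570,420),interpolation=cv2.INTER_CUBIC)
cv2.imwrite("pics/p2.png",cv2.resize(np.hstack([W,S]),(800,298))[...,::-1])
P=fcloud(w);print(circle(P,457,-294,23,33,46,64),circle(cloud(s),457,-294,23,33,46,64))
print(pose()[1],env.state()["tcp_rot"],env.state()["t"])
E
```

```text
(array([ 458. , -294.2,   55.3]), 1159) (array([ 456.5, -293. ,   56.1]), 118)
[ 527.88681747 -253.46115897  249.00411341] [-3.14144689e+00 -1.39503083e-05  2.09444747e+00] 9.725
```

View pics/p2.png

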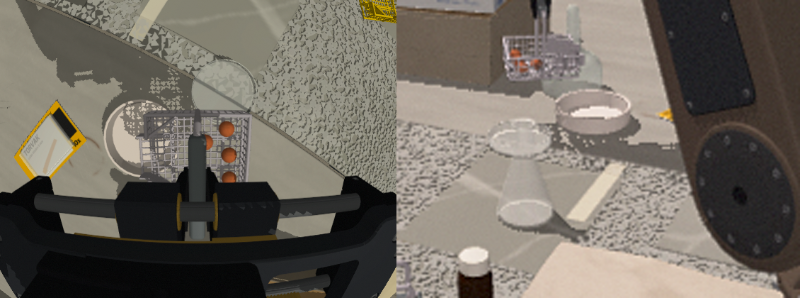

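Run:
```python
from pour import *
R,p=tool(0,60);s=plan([(R,p,6,0)])
f=lambda s:tool(48*s,60-12*s)
s=plan([(f,12,0)],s);print(s[1])
```

```text
[[0,0,0,0,0,4.8,0],[0,0,0,0.1,0.1,8,0],[0,0,0,0.1,0.1,9.7,0],[0,0,0,0,0,9.7,0],[0,0,0,0.1,0.1,8,0],[0,0,0,0,0,4.8,0]]
[[-2,0,0,0,-5.1,-1.6,0],[-3.1,0,0,0,-7.9,-2.3,0],[-4,0,0,0,-10.1,-3,0],[-4.6,0,0,0,-12,-3.4,0],[-5,0,0,0,-13.2,-3.7,0],[-5.3,0,0,0,-13.9,-3.8,0],[-5.3,0,0,0,-14,-3.9,0],[-5,0,0,0,-13.6,-3.8,0],[-4.6,0,0,0,-12.4,-3.5,0],[-4,0,0,0,-10.7,-3.2,0]]
[[-3.1,0,0,0,-8.4,-2.6,0],[-2,0,0,0,-5.5,-1.7,0]]
[ 417.58321604 -316.80531049  190.41917502]
```

Request:
jog_arm(
  motion=[
    [0, 0, 0, 0, 0, 4.8, 0],
    [0, 0, 0, 0, 0, 8, 0],
    [0, 0, 0, 0, 0, 9.7, 0],
    [0, 0, 0, 0, 0, 9.7, 0],
    [0, 0, 0, 0, 0, 8, 0],
    [0, 0, 0, 0, 0, 4.8, 0],
  ],
)

```text
t: 10.48
eef_pos: [528.0, -252.9, 203.5]
tcp_rot: [-3.141, -0.0, 2.095]
ft_force: [0.6, 0.1, -1.3]
opening: 0.122
grip_force: 30.0
```

Request:
jog_arm(
  motion=[
    [-2, 0, 0, 0, -5.1, -1.6, 0],
    [-3.1, 0, 0, 0, -7.9, -2.3, 0],
    [-4, 0, 0, 0, -10.1, -3, 0],
    [-4.6, 0, 0, 0, -12, -3.4, 0],
    [-5, 0, 0, 0, -13.2, -3.7, 0],
    [-5.3, 0, 0, 0, -13.9, -3.8, 0],
    [-5.3, 0, 0, 0, -14, -3.9, 0],
    [-5, 0, 0, 0, -13.6, -3.8, 0],
    [-4.6, 0, 0, 0, -12.4, -3.5, 0],
    [-4, 0, 0, 0, -10.7, -3.2, 0],
  ],
)

```text
t: 11.72
eef_pos: [428.5, -310.9, 197.1]
tcp_rot: [2.391, 0.001, 2.094]
ft_force: [0.9, 0.0, -1.5]
opening: 0.122
grip_force: 30.0
```

Request:
jog_arm(
  motion=[
    [-3.1, 0, 0, 0, -8.4, -2.6, 0],
    [-2, 0, 0, 0, -5.5, -1.7, 0],
    [0, 0, 0, 0, 0, 0, 0],
    [0, 0, 0, 0, 0, 0, 0],
    [0, 0, 0, 0, 0, 0, 0],
    [0, 0, 0, 0, 0, 0, 0],
    [0, 0, 0, 0, 0, 0, 0],
    [0, 0, 0, 0, 0, 0, 0],
    [0, 0, 0, 0, 0, 0, 0],
    [0, 0, 0, 0, 0, 0, 0],
  ],
)

```text
t: 12.98
eef_pos: [417.6, -316.7, 190.5]
tcp_rot: [2.304, -0.0, 2.095]
ft_force: [0.2, 0.2, -1.4]
opening: 0.125
grip_force: 30.0
```

Run:
```python
from h import *
w=env.read_camera("wrist");s=env.read_camera("scene")
W=w["color"];S=cv2.resize(s["color"][150:290,240:430],(570,420),interpolation=cv2.INTER_CUBIC)
cv2.imwrite("pics/p3.png",cv2.resize(np.hstack([W,S]),(800,298))[...,::-1])
print(pose()[1],env.state()["joints"].round(2),env.state()["t"])
```

```text
[ 417.65979005 -316.74601856  190.52583737] [-1.06  0.55  2.05  1.13  0.97 -2.47] 13.075
```

View pics/p3.png

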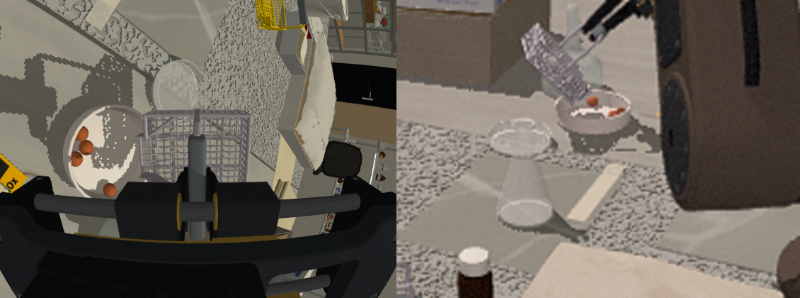

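Run:
```python
from pour import *
f=lambda s:tool(48*(1-s),48+110*s,20+10*s)
s=plan([(f,10,0)]);print(s[1])
s=plan([(down(127),[493.2,293.4,300],20,0)],s);print(s[1])
```

```text
[[2.6,0,0,0,10.9,-0.6,0],[4,0,0,0,17.3,-1.2,0],[5.2,0,0,0,21.3,-2,0],[5.9,0,0,0,23.6,-3.1,0],[6.3,0,0,0,23.8,-4.1,0],[6.3,0,0,0,22.5,-5,0],[5.9,0,0,0,19.8,-5.4,0],[5.2,0,0,0,16.3,-5.2,0],[4,0,0,0,11.9,-4.4,0],[2.6,0,0,0,7.1,-2.9,0]]
[ 536.63765477 -248.01044626  302.01904137]
[[0,0,-0.2,10.9,5.2,0,0],[0,0,-0.2,15.2,7.3,0.1,0],[0,0,-0.2,18.9,9.1,0.1,0],[0,0,-0.4,22.3,10.9,0.1,0],[0,0,-0.3,25,12.4,0.1,0],[0,0,-0.4,27.4,13.8,0.1,0],[0,0,-0.4,29.1,14.9,0.1,0],[0,0,-0.5,30.4,15.9,0.1,0],[0,0,-0.4,31.2,16.6,0.2,0],[0,0,-0.5,31.6,17.1,0.1,0]]
[[0,0,-0.5,31.4,17.3,0.1,0],[0,0,-0.4,30.8,17.4,0.1,0],[0,0,-0.5,29.8,17.1,0.2,0],[0,0,-0.4,28.2,16.5,0.1,0],[0,0,-0.4,26.3,15.6,0.1,0],[0,0,-0.3,23.9,14.5,0.1,0],[0,0,-0.3,21.2,12.9,0.1,0],[0,0,-0.3,17.9,11.1,0.1,0],[0,0,-0.2,14.3,8.9,0,0],[0,0,-0.2,10.2,6.4,0.1,0]]
[493.16080135 293.3918599  299.96726498]
```

Request:
jog_arm(
  motion=[
    [2.6, 0, 0, 0, 10.9, -0.6, 0],
    [4, 0, 0, 0, 17.3, -1.2, 0],
    [5.2, 0, 0, 0, 21.3, -2, 0],
    [5.9, 0, 0, 0, 23.6, -3.1, 0],
    [6.3, 0, 0, 0, 23.8, -4.1, 0],
    [6.3, 0, 0, 0, 22.5, -5, 0],
    [5.9, 0, 0, 0, 19.8, -5.4, 0],
    [5.2, 0, 0, 0, 16.3, -5.2, 0],
    [4, 0, 0, 0, 11.9, -4.4, 0],
    [2.6, 0, 0, 0, 7.1, -10, 0],
  ],
)

```text
t: 14.32
eef_pos: [536.7, -247.4, 309.0]
tcp_rot: [-3.139, -0.001, 2.095]
ft_force: [0.3, 0.5, -1.5]
opening: 0.12
grip_force: 30.0
```

Request:
jog_arm(
  motion=[
    [0, 0, -0.2, 10.9, 5.2, 0, 0],
    [0, 0, -0.2, 15.2, 7.3, 0.1, 0],
    [0, 0, -0.2, 18.9, 9.1, 0.1, 0],
    [0, 0, -0.4, 22.3, 10.9, 0.1, 0],
    [0, 0, -0.3, 25, 12.4, 0.1, 0],
    [0, 0, -0.4, 27.4, 13.8, 0.1, 0],
    [0, 0, -0.4, 29.1, 14.9, 0.1, 0],
    [0, 0, -0.5, 30.4, 15.9, 0.1, 0],
    [0, 0, -0.4, 31.2, 16.6, 0.2, 0],
    [0, 0, -0.5, 31.6, 17.1, 0.1, 0],
  ],
)

```text
t: 15.58
eef_pos: [513.6, 24.4, 308.1]
tcp_rot: [3.141, -0.0, 2.156]
ft_force: [0.7, -0.2, -1.7]
opening: 0.122
grip_force: 30.0
```

Request:
jog_arm(
  motion=[
    [0, 0, -0.5, 31.4, 17.3, 0.1, 0],
    [0, 0, -0.4, 30.8, 17.4, 0.1, 0],
    [0, 0, -0.5, 29.8, 17.1, 0.2, 0],
    [0, 0, -0.4, 28.2, 16.5, 0.1, 0],
    [0, 0, -0.4, 26.3, 15.6, 0.1, 0],
    [0, 0, -0.3, 23.9, 14.5, 0.1, 0],
    [0, 0, -0.3, 21.2, 12.9, 0.1, 0],
    [0, 0, -0.3, 17.9, 11.1, 0.1, 0],
    [0, 0, -0.2, 14.3, 8.9, 0, 0],
    [0, 0, -0.2, 10.2, 6.4, 0.1, 0],
  ],
)

```text
t: 16.82
eef_pos: [492.7, 294.1, 307.0]
tcp_rot: [-3.141, -0.0, 2.217]
ft_force: [-0.5, 0.2, -1.1]
opening: 0.125
grip_force: 30.0
```

Run:
```python
from h import *
w=env.read_camera("wrist");s=env.read_camera("scene");np.savez("w4.npz",**w);np.savez("s4.npz",**s)
W=w["color"];S=cv2.resize(s["color"][200:360,130:330],(525,420),interpolation=cv2.INTER_CUBIC)
cv2.imwrite("pics/p4.png",cv2.resize(np.hstack([W,S]),(800,310))[...,::-1])
R,p=pose();print(p,env.state()["tcp_rot"],env.state()["t"])
P=fcloud(w)
# basket in tool frame
Q=R.inv().apply(P.reshape(-1,3)-p); ok=np.isfinite(Q).all(1);Q=Q[ok]
m=(abs(Q[:,0])<80)&(abs(Q[:,1])<80)&(Q[:,2]>115)&(Q[:,2]<170);B=Q[m]
print("basket tool-frame min/max pct",np.percentile(B,[.5,50,99.5],axis=0).round(1).tolist(),len(B))
# rim heights front/rear
for y0,y1 in[(-60,-40),(-15,15),(40,60)]:
    q=B[(B[:,1]>y0)&(B[:,1]<y1)];print(y0,np.percentile(q[:,2],[2,5,50,95,98]).round(1),len(q))
for n,c in(("w",P),("s",cloud(s))):
    m=(np.hypot(c[...,0]-492,c[...,1]-295)<75)&(c[...,2]>56)&(c[...,2]<67);q=c[m]
    a=np.radians(37);u=np.array([np.cos(a),np.sin(a)]);nn=np.array([-u[1],u[0]])
    t=(q[:,:2]-[492,295])@np.c_[u,nn]; print(n,len(q),q.mean(0).round(1),np.percentile(t,[1,99],axis=0).round(1).tolist())
    for sg in(-1,1):
        k=t[(np.sign(t[:,1])==sg)]
        if len(k)>5: print(sg,len(k),np.polyfit(k[:,0],k[:,1],1).round(3))
```

```text
[492.72948652 294.04054138 306.91282468] [-3.14141133e+00 -5.18981985e-05  2.21764094e+00] 16.925
basket tool-frame min/max pct [[-34.7, -62.4, 120.8], [16.3, -7.5, 149.6], [48.2, 51.8, 156.1]] 9009
-60 [121.6 122.1 144.8 155.  155.5] 1795
-15 [121.2 121.6 152.2 155.  155.5] 1026
40 [121.  121.4 146.2 154.8 155.3] 1903
w 437 [495.9 295.   62.6] [[-49.5, -24.7], [47.6, 26.8]]
-1 251 [ 5.0000e-03 -2.1673e+01]
1 186 [-1.3000e-02  2.3861e+01]
s 260 [489.3 298.   59.8] [[-49.4, -23.8], [49.2, 29.4]]
-1 123 [-1.1000e-02 -2.0278e+01]
1 137 [-5.0000e-03  2.5884e+01]
```

View pics/p4.png

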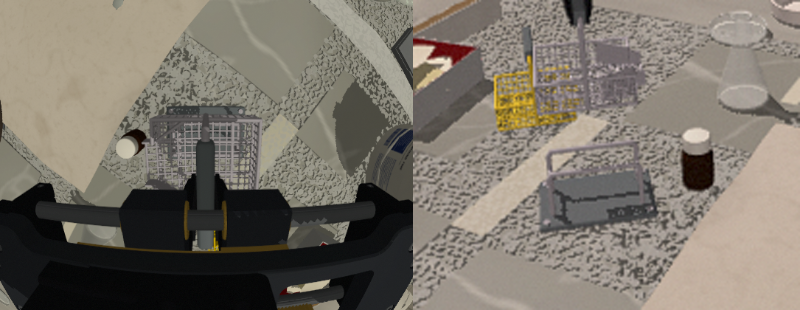

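Request:
jog_arm(
  motion=[
    [0, 0, 0, 0.6, 0, 8, 0],
    [0, 0, 0, 0, 0, 14, 0],
    [0, 0, 0, 0, 0, 16, 0],
    [0, 0, 0, 0, 0, 16, 0],
    [0, 0, 0, 0, 0, 12, 0],
    [0, 0, 0, 0, 0, 7, 0],
    [0, 0, 0, 0, 0, 5, 0],
    [0, 0, 0, 0, 0, 3, 0],
    [0, 0, 0, 0, 0, 1.5, 0],
    [0, 0, 0, 0, 0, 0.5, 0],
  ],
)

```text
t: 18.18
eef_pos: [492.6, 293.7, 224.2]
tcp_rot: [3.141, 0.0, 2.217]
ft_force: [-0.9, -0.5, -1.4]
opening: 0.125
grip_force: 30.0
```

Request:
jog_arm(
  motion=[
    [0, 0, 0, 0, 0, 0.5, 0],
    [0, 0, 0, 0, 0, 0.5, 0],
    [0, 0, 0, 0, 0, 0.5, 0],
    [0, 0, 0, 0, 0, 0, 0],
  ],
)

```text
t: 18.68
eef_pos: [492.5, 293.7, 222.5]
tcp_rot: [-3.142, 0.0, 2.217]
ft_force: [1.2, -0.5, -2.3]
opening: 0.123
grip_force: 30.0
```

Request:
jog_arm(
  motion=[
    [0, 0, 0, 0.7, 0, 0, 0],
    [0, 0, 0, 0, 0, 0.4, 0],
    [0, 0, 0, 0, 0, 0.4, 0],
    [0, 0, 0, 0, 0, 0, 0],
  ],
)

```text
t: 19.18
eef_pos: [492.1, 294.3, 221.7]
tcp_rot: [-3.141, 0.0, 2.217]
ft_force: [0.9, 0.2, -1.5]
opening: 0.127
grip_force: 30.0
```

Request:
jog_arm(
  motion=[
    [0, 0, 0, 0, 0, 0.4, 0],
    [0, 0, 0, 0, 0, 0, 0],
  ],
)

```text
t: 19.42
eef_pos: [492.2, 294.3, 221.5]
tcp_rot: [3.141, 0.0, 2.217]
ft_force: [-0.1, 0.5, -2.1]
opening: 0.123
grip_force: 30.0
```

Request:
jog_arm(
  motion=[
    [0, 0, 0, 0, 0, 0.5, 0],
    [0, 0, 0, 0, 0, 0.5, 0],
    [0, 0, 0, 0, 0, 0, 0],
  ],
)

```text
t: 19.8
eef_pos: [492.3, 294.4, 221.1]
tcp_rot: [3.141, 0.0, 2.217]
ft_force: [-0.8, -0.3, 6.9]
opening: 0.13
grip_force: 30.0
```

Run:
```python
from h import *
s=env.read_camera("scene")
cv2.imwrite("pics/p5.png",cv2.resize(s["color"][200:340,150:310],(800,700))[:600,:,::-1])
print(env.state()["ft_force"],env.state()["t"])
```

```text
[-0.97248434 -0.72939377  6.03469827] 19.85
```

View pics/p5.png

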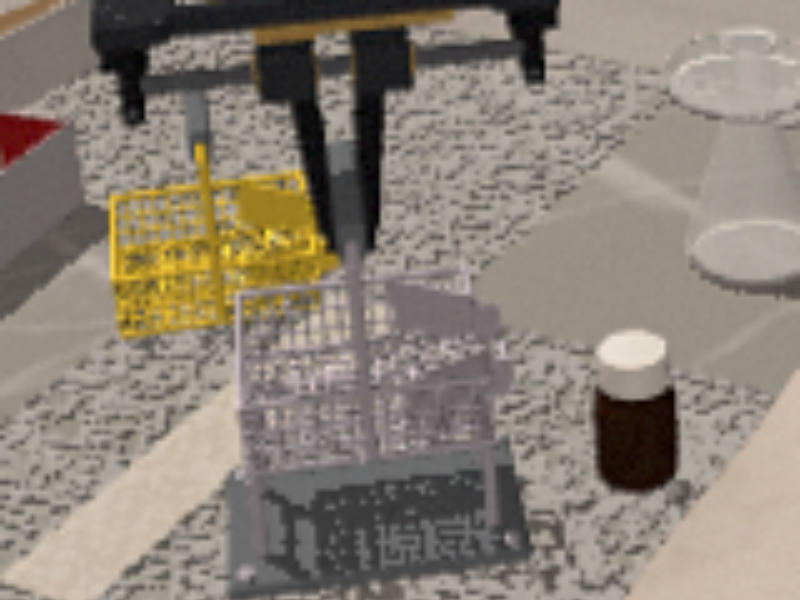

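Request:
jog_arm(
  motion=[
    [0, 0, 0, 0, 0, -0.4, 0],
    [0, 0, 0, 0, 0, 0, 14],
    [0, 0, 0, 0, 0, 0, 18],
    [0, 0, 0, 0, 0, 0, 28],
    [0, 0, 0, 0, 0, 0, 40],
    [0, 0, 0, 0, 0, 0, 50],
    [0, 0, 0, 0, 0, 0, 60],
    [0, 0, 0, 0, 0, 0, 60],
    [0, 0, 0, 0, 0, 0, 60],
    [0, 0, 0, 0, 0, 0, 60],
  ],
)

```text
t: 21.1
eef_pos: [492.1, 294.3, 220.8]
tcp_rot: [-3.142, 0.0, 2.217]
ft_force: [-0.9, 0.1, -0.8]
opening: 0.629
grip_force: 0.0
```

Request:
jog_arm(
  motion=[
    [0, 0, 0, 0, 0, -5, 60],
    [0, 0, 0, 0, 0, -10, 60],
    [0, 0, 0, 0, 0, -15, 60],
    [0, 0, 0, 0, 0, -20, 60],
    [0, 0, 0, 0, 0, -20, 60],
    [0, 0, 0, 0, 0, -20, 60],
    [0, 0, 0, 0, 0, -15, 60],
    [0, 0, 0, 0, 0, -8, 60],
    [0, 0, 0, 0, 0, 0, 60],
    [0, 0, 0, 0, 0, 0, 60],
  ],
)

```text
t: 22.35
eef_pos: [492.0, 294.2, 333.1]
tcp_rot: [-3.14, -0.0, 2.217]
ft_force: [1.0, 0.6, 0.1]
opening: 0.631
grip_force: 0.0
```

Run:
```python
from h import *
w=env.read_camera("wrist");s=env.read_camera("scene");t=env.read_camera("top")
W=w["color"];S=cv2.resize(s["color"][150:350,150:400],(525,420),interpolation=cv2.INTER_CUBIC)
cv2.imwrite("pics/p6.png",cv2.resize(np.hstack([W,S]),(800,310))[...,::-1])
P=fcloud(w)
a=np.radians(37);u=np.array([np.cos(a),np.sin(a)]);nn=np.array([-u[1],u[0]]);M=np.c_[u,nn]
for lo,hi,n in((90,104,"rim"),(167,178,"bar")):
    m=(np.hypot(P[...,0]-492,P[...,1]-295)<90)&(P[...,2]>lo)&(P[...,2]<hi);q=P[m];k=(q[:,:2]-[492,295])@M
    print(n,len(q),np.percentile(k,[1,99],axis=0).round(1).tolist(),k.mean(0).round(1),np.percentile(q[:,2],[5,95]).round(1))
    for sg in(-1,1):
        e=q[(np.sign(k[:,0])==sg)&(abs(k[:,0])>35)] if n=="rim" else q[np.sign(k[:,1])==sg]
        if len(e):print(sg,np.percentile(e[:,2],95).round(1))
print(circle(cloud(t),457,-294,23,33,46,64),env.state()["t"],env.state()["eef_pos"])
```

```text
rim 1426 [[-59.1, -46.8], [51.6, 47.3]] [-0.7  0.8] [ 92.5 100.3]
-1 100.1
1 100.4
bar 1348 [[-6.1, -38.2], [5.5, 39.7]] [-0.2  2.6] [170.2 173.3]
-1 173.3
1 173.3
(array([ 457.1, -294.1,   55.3]), 176) 22.5 [492.07188888 294.24215475 333.19276607]
```

View pics/p6.png

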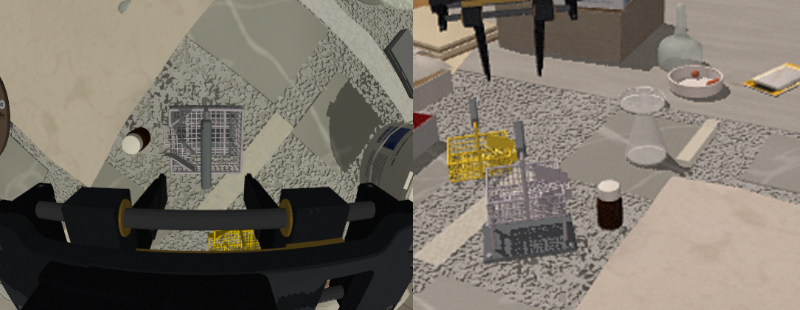

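The basket stands level on the bars, within about 1 mm of centre. The beads are in the unmoved dish, the bystanders are still standing, and the gripper is clear.

```bash
python3 -c "
from cell import env
print(env.job_done())"
```

```text
the job is handed in; nothing more can be done
None
```

The job is handed in at about 22.5 s: all four beads are in the dish, and the empty basket was released level and within about 1 mm of centre on the drain stand. The dish did not move, and I saw nothing knocked over.

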